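# Load a fresh staining dish and cover it

## Robot

A 7-joint arm with a two-finger parallel gripper is mounted at the origin on the work surface. World frame = base frame: x ahead of the robot, y to its left, z up, the work surface at z = 0. Lengths are in m, angles in rad, forces in N, time in s.
With the tool pointing down it reaches from about 0.35 to 0.9 m from the base axis. Payload 8.1 kg.
Tool frame: the origin (TCP) lies at the centre of the arm's flange, where the gripper is bolted on; the fingertips stand 178 mm ahead of it and the grasp point (between the pads) lies 159 mm ahead of it; x points along the fingers, z is the direction in which the jaws open and shut, and the axes are right-handed (so a half turn about x gives the same grasp; the last joint's range is limited). The gripper opens to 92 mm and grips with 3 to 60 N. Pads are 19 mm wide; open, the fingers measure 130 mm over their backs; the gripper's body (75 mm by 190 mm) begins 47 mm behind the grasp point.
Start: joints at [1.141, 0.434, 0.025, 1.573, -0.012, 1.134, -0.075], TCP at [0.201, -0.592, 0.405] pointing down, gripper open.
Joint ranges: [-2.62, 2.62], [-0.44, 2.09], [-1.27, 1.32], [0.08, 2.57], [-1.32, 4.46], [0.12, 2], [-2.74, 2.74]. Speed limits (rad/s): [2.22, 2.22, 3.01, 3.01, 3.14, 3.14, 3.14].

## Interface

Orientations are given as a rotation vector (axis times angle).
In Python, from cell import arm, get_image, search_frame, pinpoint gives the robot as it stands.
- The arm moves only by the tool arm_command, never from a script. Its argument "motion" is a list of rows, each a list of 7 numbers: the finger opening in mm, from 0 to 91.8, then the shift along the tool's x, y, z in mm, then the turn, a rotation vector about the tool's x, y, z in degrees. In form: [[fingers, x, y, z, ax, ay, az], ...]. A call has 1 to 5 rows; each row shifts and turns the commanded pose from where the row before left it, along the tool's axes as they then stand; what a row does not reach is not made up. A row lasts 1/8 s, in which the tool goes at most 62.5 mm and 10.7 degrees, less where a joint would pass 70% of its speed; a pose out of reach is approached as far as the arm can. A call with a gripper value outside its range is refused whole. The fingers move at their own pace and stop on an object; "newtons" is the grip in N (left out, the last holds). Time passes only in rows, so rows that do not move let the fingers close. It gives the time, the measured TCP pose, the force and the opening at its end, in the units of the state.
- arm.observe(): the state, without advancing time (a new reading comes with each control period).
- get_image(name): name is "scene" or "top" or "wrist"; returns a dict with "frame" (400x640x3 uint8, red, green, blue), "range_z" (400x640 float32, m along the optical axis (not along the pixel's ray), 0 where there is no reading), "K" (3x3 intrinsics, pixels), "origin" and "rotation" of the camera in the world; the wrist camera has in their place "tool_from_camera" (4x4, takes a point from camera to tool coordinates, whose origin is the TCP and whose axes are the tool frame's). Camera axes: x right, y down, z forward; pixel columns grow to the right and rows downward; lengths in m; the calibration is good to about 2 mm. A picture is of the moment at which its call begins: read the wrist's pose just before it.
- arm.sign_off(): hands the job in, once; it reports no verdict.
Trained networks look in the newest picture that a camera, given by its name, has taken for a name from the list of things; names that differ only in an ending like _2 or _b are one class to them, and where a whole thing is asked for, a point or a joint stands for the part that bears it (a point fixed in the world has none). Each returns a list of dicts, best first, with "p" (0 to 1); they miss things now and then, are a little off and sometimes report something else, mostly with a low value. They report only what shows in the picture. A call takes as long as a camera call. They do not tell look-alikes from the thing itself.
- search_frame(camera, target): "point" ([x, y, z] in m, in world coordinates, good to about 4 mm: the middle of the surface that is visible of it).
- pinpoint(camera, target): "point" ([x, y, z] in m, in world coordinates, good to about 4 mm: a listed point, or the origin of a listed thing).
The state is a dict: "clock": time; "joints": joint angles; "dq": joint speeds; "joint_efforts": joint torques, N m; "position": TCP position; "ee_rot": TCP orientation; "force": force on the tool from outside, world axes, zero at the start; "ft_torque": the same for the moment, N m; "width": opening from 0.0 (shut) to 1.0 (fully open).
Only numpy, scipy, OpenCV 4.12 (cv2) and the standard library are available. Lean on these libraries where they do the work, as an engineer would, in place of code of your own. Each camera call takes 0.05 s, during which the arm holds its last target. There are 200 camera calls.

## Task

Take only the top blue dish off the nested pile on the sloping dispenser and set it level inside the orange lip of the white loading station. Then put the grey lid on that dish so that it sits seated and level all round. Set things down, do not drop them; leave the other two dishes in the dispenser and do not push the bystanders about.

Things in the scene. Friction and masses are not known exactly. Their poses are not given: they have to be found in the camera images.
- dish_top: Top of three nested blue dishes with white inner floors, 0.16 kg, 140 (x) x 62 (y) x 45 (z) mm, open at +z. Lowest 14 mm is a foot 124 x 46; above it upright flat walls 4 mm thick, 62 apart over their outsides in y; inner floor at z 18. Origin: centre of foot's underside. In the pile z leans 30 degrees from vertical to the dispenser's -x. Grip across y at mid-length, tool along z.
- dish_mid: Middle dish of the pile, same make and frame; it stays. Each dish's foot sits 14 mm deep in the mouth (132 x 54 mm) of the dish below, 4 mm play a side, its shoulder on that rim. So the top dish stands clear only from its z 14 to 45 mm: fingers reaching lower would grip two dishes.
- dish_low: Lowest dish of the pile, same make and frame; it stays, its foot on the dispenser's plate against the low stop.
- dispenser: Fixed stand, base 180 x 100, 260 mm high; x uphill, z up. Origin: on the table, 30 mm to -x of the base's middle. Plate rises 30 degrees to +x, its top centre at x 30, z 70 mm. The pile stands square to it. A dark wire hoop, 82 mm wide, square to the plate beyond the pile's uphill end, ends 70 mm past the top rim and overhangs: a gripper straight down strikes it, one along the dish's z clears it.
- station: Fixed white loading station, a block 170 (x) x 100 (y) x 30 (z) mm with an orange lip, 6 mm thick and 8 mm high, on its top around the oblong seat. Origin: centre of its underside; z up.
- seat (a point): Centre of the seat's flat floor, 30 mm above the table, axes as the station's: the lip encloses 136 mm along x and 58 mm along y, and a dish's foot stands inside it, either way round, with 6 mm play a side.
- lid: Loose grey lid, 0.12 kg, flat on the table. Plate 140 (x) x 62 (y) mm, z 8 to 13; below it a plug 124 x 46, z 0 to 8, that enters a dish's mouth with 4 mm play a side; on top, centred, a red grip bar 60 (x) x 12 (y) mm, z 13 to 45. Origin: centre of the plug's underside; z up. Seated, the plate rests on the rim all round and its origin is 37 mm above the dish's. Either way round fits.
- wash_bottle: Bystander: white bottle with red cap, 66 mm across, 170 mm high. Origin: centre of the underside, z up.
- reagent_jar: Bystander: amber jar, 70 mm across, 90 mm high. Origin: centre of the underside, z up.
- beaker: Bystander: glass beaker, 68 mm across, 75 mm high. Origin: centre of the underside, z up.
- timer: Bystander: white bench timer, 90 x 65 x 22 mm. Origin: centre of the underside, z up.
Things that resemble listed ones, but are neither listed nor needed, are in the scene too. Leave any green look-alike of the dish_top alone.

How it is judged:
On the way, in this order (a step that is already met when the one before it is completed fails the run):
1. the top dish is held by the fingers, clear of the dish below (distance between dish_top and dish_mid above 0.055 m and contact force between the fingers and dish_top above 0.5 N and distance of each of dish_mid, dish_low from where it was at the start of the episode below 0.02 m), for 0.1 s.
2. the dish stands level in the station's seat, released (x of dish_top in the frame of seat between -0.009 and 0.009 m and y of dish_top in the frame of seat between -0.009 and 0.009 m and z of dish_top in the frame of seat between -0.003 and 0.003 m and angle between dish_top's own z axis and vertical below 0.05 rad and contact force between the fingers and dish_top below 0.1 N), for 0.2 s.
3. the lid sits seated and level on that dish, released (x of dish_top in the frame of seat between -0.009 and 0.009 m and y of dish_top in the frame of seat between -0.009 and 0.009 m and z of dish_top in the frame of seat between -0.003 and 0.003 m and angle between each of dish_top, lid's own z axis and vertical below 0.05 rad and x of lid in the frame of dish_top between -0.007 and 0.007 m and y of lid in the frame of dish_top between -0.007 and 0.007 m and z of lid in the frame of dish_top between 0.034 and 0.04 m and contact force between the fingers and lid below 0.1 N), for 0.2 s.
At the end, for the whole second after the job is handed in: Former top dish in the seat: within 9 mm in x and y, 3 mm in height, level within 0.05 rad. Lid on it: within 7 mm in the dish's x and y, within 3 mm of seated height, level within 0.05 rad. Both released, slower than 0.02 m/s; other dishes within 20 mm of their start (all of step 3 and contact force between the fingers and dish_top below 0.1 N and linear speed of each of dish_top, lid below 0.02 m/s and distance of each of dish_mid, dish_low from where it was at the start of the episode below 0.02 m); the robot touches nothing.
It fails at once if the dish is dropped (faster than 0.6 m/s, not held by the fingers) (linear speed of dish_top above 0.6 m/s and contact force between the fingers and dish_top below 0.1 N).
It fails at once if the lid is dropped (faster than 0.6 m/s, not held by the fingers) (linear speed of lid above 0.6 m/s and contact force between the fingers and lid below 0.1 N).
It fails at once if another dish of the pile is moved more than 40 mm (distance of any of dish_mid, dish_low from where it was at the start of the episode above 0.04 m).
It fails at once if a bystander is moved more than 30 mm (distance of any of wash_bottle, reagent_jar, beaker, timer from where it was at the start of the episode above 0.03 m).
It also fails if it takes over 64 s, if anything falls off the work surface, if the arm or the gripper's body presses on something with over 40 N, if the wrist force passes 120 N, or if a joint passes its speed limit or range.

## Working session

There is one attempt and no reset: what is moved stays moved. The work goes in short steps, Python scripts to look and compute and a tool call to move; the robot and the scene stay as the last step left them, time stands still between calls to the robot, and variables do not carry over. Pictures are saved under pics/ and viewed, about 8 in all and at most 12, crops included, and the job is handed in when it is done.

Besides the shell and the picture viewer there is one more tool, called after "Request:" by a JSON object that holds its "fn" and its "kwargs", one argument or row to a line. arm_command: Moves the arm, as the interface text tells. Its arguments: {"type":"object","properties":{"motion":{"type":"array"},"newtons":{"type":"number"}},"required":["motion"]}

```bash
mkdir -p pics; ls
python3 - <<'E'
from cell import arm,get_image,search_frame,pinpoint
import cv2,numpy as np
s=arm.observe();print({k:np.round(v,3) for k,v in s.items()})
ims=[]
for c in ("scene","top"):
    d=get_image(c);ims.append(d["frame"]);print(c,np.round(d["origin"],3),np.round(d["rotation"],3).tolist(),d["K"].tolist())
    np.savez(f"pics/{c}.npz",**d)
    for t in ("dish_top","dispenser","station","seat","lid","wash_bottle","reagent_jar","beaker","timer"):
        print(c,t,[(np.round(r["point"],3).tolist(),round(r["p"],2)) for r in pinpoint(c,t)][:5])
    cv2.imwrite(f"pics/{c}.png",d["frame"][:,:,::-1])
E
```

```text
pics
{'clock': np.float64(0.0), 'joints': array([ 1.141,  0.435,  0.025,  1.574, -0.012,  1.134, -0.075]), 'dq': array([-0.001,  0.   ,  0.   , -0.003, -0.001,  0.001,  0.   ]), 'joint_efforts': array([ 0.0000e+00, -6.6785e+01,  9.8500e-01, -3.1447e+01, -6.1000e-02,
        4.3000e-02,  0.0000e+00]), 'position': array([ 0.201, -0.592,  0.404]), 'ee_rot': array([ 0.966,  1.348, -0.965]), 'force': array([-0.271,  0.726,  0.349]), 'ft_torque': array([ 0.028, -0.   ,  0.042]), 'width': np.float64(0.999)}
scene [1.275 0.169 0.963] [-1.638, -1.995, 0.774] [[429.4547381704596, 0.0, 320.4442006758542], [0.0, 429.4547381704596, 197.12227330217613], [0.0, 0.0, 1.0]]
scene dish_top [([0.338, 0.321, -0.003], 0.59), ([0.514, 0.215, 0.123], 0.57)]
scene dispenser [([0.53, 0.214, -0.001], 0.93)]
scene station [([0.523, -0.205, 0.001], 0.88), ([0.714, -0.028, 0.002], 0.2)]
scene seat [([0.521, -0.201, 0.032], 0.72)]
scene lid [([0.505, -0.016, -0.001], 0.75)]
scene wash_bottle [([0.474, 0.496, -0.001], 0.64)]
scene reagent_jar [([0.462, -0.452, -0.003], 0.69)]
scene beaker [([0.716, -0.024, -0.001], 0.72), ([0.474, 0.5, -0.0], 0.27)]
scene timer [([0.617, -0.465, -0.002], 0.75)]
top [0.316 0.005 1.261] [-2.093, 2.126, -0.192] [[430.7298289292142, 0.0, 323.434391841921], [0.0, 430.7298289292142, 198.73525437989048], [0.0, 0.0, 1.0]]
top dish_top [([0.341, 0.313, 0.002], 0.94), ([0.518, 0.216, 0.123], 0.82)]
top dispenser [([0.524, 0.213, -0.001], 0.77), ([0.519, 0.216, 0.121], 0.54)]
top station [([0.521, -0.205, -0.0], 0.64), ([0.478, 0.499, 0.001], 0.44)]
top seat [([0.52, -0.201, 0.027], 0.97)]
top lid [([0.503, -0.012, -0.005], 0.85)]
top wash_bottle [([0.475, 0.498, 0.001], 0.63), ([0.505, -0.009, -0.005], 0.61), ([0.536, 0.216, 0.092], 0.44), ([0.521, -0.205, 0.002], 0.32)]
top reagent_jar [([0.459, -0.455, -0.0], 0.76)]
top beaker [([0.717, -0.023, 0.0], 0.8)]
top timer [([0.618, -0.464, 0.0], 0.89)]
```

View pics/scene.png

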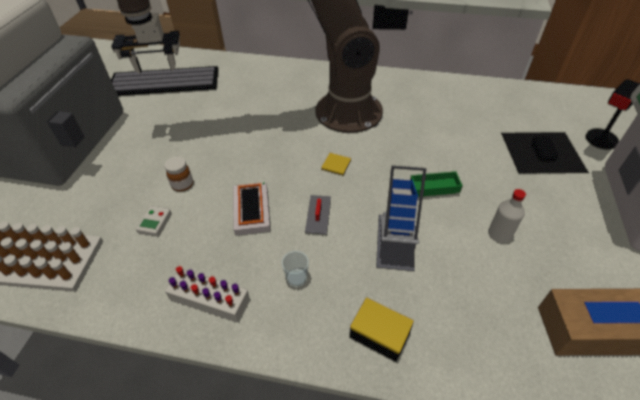

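View pics/top.png

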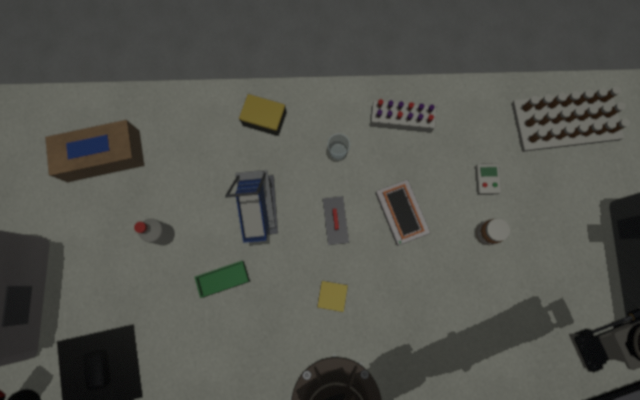

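Scene view: the pile is in the dispenser at about (403,210), with the hoop on its far (+x) side. The green look-alike is at (436,184), the lid with its red bar at (318,212) and the station at (250,205). Possible mix-ups for dish_top are the green tray, scene (436,184) / top (222,279), the two lower blue dishes, and the blue label on the brown box, scene (615,312). I choose the uppermost white-floored blue dish at top (252,218).

```bash
cat > h.py <<'E'
import numpy as np,cv2
from scipy.spatial.transform import Rotation as R
from cell import arm,get_image,search_frame,pinpoint
def rot(r):
    r=np.asarray(r,float); return r if r.shape==(3,3) else R.from_rotvec(r).as_matrix()
def pose():
    s=arm.observe(); T=np.eye(4);T[:3,:3]=rot(s["ee_rot"]);T[:3,3]=s["position"];return T
def grab(c):
    T=pose() if c=="wrist" else None
    d=dict(get_image(c))
    if c=="wrist": W=T@d["tool_from_camera"]
    else:
        W=np.eye(4);W[:3,:3]=rot(d["rotation"]);W[:3,3]=d["origin"]
    d["W"]=W;return d
def cloud(d):
    z=d["range_z"];v,u=np.indices(z.shape);K=d["K"]
    p=np.stack([(u-K[0,2])/K[0,0]*z,(v-K[1,2])/K[1,1]*z,z],-1)
    p=p@d["W"][:3,:3].T+d["W"][:3,3];p[z<=0]=np.nan;return p
def masks(f):
    h=cv2.cvtColor(f,cv2.COLOR_RGB2HSV);H,S,V=[h[...,i].astype(int) for i in range(3)]
    return dict(blue=(H>105)&(H<125)&(S>110),orange=(H>4)&(H<18)&(S>110)&(V>90),red=((H<5)|(H>172))&(S>130))
def target(T):   # print the move from the present pose to T: tool axes, mm, deg
    P=pose();D=np.linalg.inv(P)@T
    return np.round(D[:3,3]*1000,1).tolist(),np.round(np.degrees(R.from_matrix(D[:3,:3]).as_rotvec()),2).tolist()
def rect(p): # xy points mm -> centre, size, yaw of the long side
    (c,s,a)=cv2.minAreaRect((p[:,:2]*1000).astype(np.float32))
    if s[0]<s[1]: s=s[::-1];a+=90
    a=(a+90)%180-90
    return np.round(c,1),np.round(s,1),round(a,1)
E
python3 - <<'E'
from h import *
d=grab("top");p=cloud(d);m=masks(d["frame"])
print(np.round(get_image("wrist")["tool_from_camera"],3).tolist(), np.round(pose(),3).tolist())
def near(c,r): return (np.hypot(p[...,0]-c[0],p[...,1]-c[1])<r)
for n,k,c in (("station","orange",(.52,-.2)),("lid","red",(.504,-.012)),("dish","blue",(.52,.216))):
    q=p[m[k]&near(c,.13)];print(n,len(q),rect(q),np.round(np.percentile(q[:,2],[5,50,95]),3))
q=p[near((.504,-.012),.1)&(p[...,2]>.007)&(p[...,2]<.06)];print("lid",rect(q),np.round(np.median(q[:,2]),3))
q=p[near((.52,-.2),.13)&(p[...,2]>.02)&(p[...,2]<.06)];print("station",rect(q))
q=p[near((.52,.215),.13)&(p[...,2]>.03)];print("disp",rect(q))
E
```

```text
[[-0.001, -0.286, 0.958, 0.021], [0.001, -0.958, -0.286, 0.078], [1.0, 0.001, 0.001, -0.0], [0.0, 0.0, 0.0, 1.0]] [[0.0, 0.947, 0.321, 0.201], [-0.0, 0.321, -0.947, -0.592], [-1.0, 0.0, 0.0, 0.405], [0.0, 0.0, 0.0, 1.0]]
station 157 (array([ 522.8, -204.1]), array([141.9,  68. ]), 19.3) [0.032 0.036 0.04 ]
lid 61 (array([503. ,  -8.9]), array([55.3,  9.1]), 5.6) [0.039 0.044 0.047]
dish 296 (array([516.5, 212.3]), array([162.7,  59.2]), 4.8) [0.117 0.151 0.187]
lid (array([504.6,  -9.7]), array([140.5,  61.9]), 5.9) 0.012
station (array([ 523.9, -204.7]), array([170.5, 101. ]), 19.6)
disp (array([532.4, 215.2]), array([198.8,  90.1]), 4.6)
```

Chosen yaws are about 4.7° for the dispenser, 5.8° for the lid and 19.5° for the station. The heights fit the text. I'm moving towards a look pose along the dish's axis.

Request:
{"fn": "arm_command", "kwargs": {
  "motion": [
    [91,0,42,-38,0,0,0],
    [91,0,42,-38,0,0,0],
    [91,0,42,-38,0,0,0],
    [91,0,42,-38,0,0,0],
    [91,0,42,-38,0,0,0]
  ],
  "newtons": 20
}}

```text
clock: 1.72
position: [0.3392, -0.3429, 0.405]
ee_rot: [0.965, 1.345, -0.965]
force: [0.7, -0.1, 0.4]
width: 0.994
```

Request:
{"fn": "arm_command", "kwargs": {
  "motion": [
    [91,0,42,-38,0,0,0],
    [91,0,42,-38,0,0,0],
    [91,0,42,-38,0,0,0],
    [91,0,0,-55,0,0,0],
    [91,0,0,-55,0,0,0]
  ]
}}

```text
clock: 2.35
position: [0.3857, -0.0902, 0.4047]
ee_rot: [0.965, 1.346, -0.964]
force: [1.2, 1.6, 0.9]
width: 0.989
```

```bash
cat >> h.py <<'E'
def tool(gp,yaw,tilt=0,back=0,flip=1): # TCP pose: grasp point gp, thing yaw deg, lean deg to its -x; jaws along thing's y
    A=R.from_euler("ZY",[yaw,-tilt],degrees=True).as_matrix()
    x=-A[:,2];z=-flip*A[:,1];y=np.cross(z,x)
    T=np.eye(4);T[:3,:3]=np.stack([x,y,z],1);T[:3,3]=np.asarray(gp)-(.159+back)*x;return T
E
python3 - <<'E'
from h import *
n=R.from_euler("ZY",[4.7,-30],degrees=True).as_matrix()[:,2];print(n)
print(target(tool(np.array([.517,.215,.123])+.039*n,4.7,30,.12)))
print(pose().round(3), arm.observe()["joints"].round(2))
E
```

```text
[-0.49831869 -0.04096925  0.8660254 ]
([6.4, 68.2, -285.4], [13.74, -3.68, 29.83])
[[ 0.     0.947  0.322  0.386]
 [ 0.     0.322 -0.947 -0.09 ]
 [-1.     0.     0.     0.405]
 [ 0.     0.     0.     1.   ]] [ 0.39  0.08 -0.31  2.06  0.03  1.   -1.18]
```

Request:
{"fn": "arm_command", "kwargs": {
  "motion": [
    [91,1,14,-57,0,0,0],
    [91,1,14,-57,0,0,0],
    [91,1,14,-57,0,0,0],
    [91,1,14,-57,0,0,0],
    [91,1,12,-57,0,0,0]
  ]
}}

```text
clock: 2.98
position: [0.3585, 0.2015, 0.4001]
ee_rot: [0.966, 1.345, -0.965]
force: [1.5, -0.2, -0.6]
width: 0.992
```

Request:
{"fn": "arm_command", "kwargs": {
  "motion": [
    [91,0,0,0,3.5,-0.9,7.5],
    [91,0,0,0,3.5,-0.9,7.5],
    [91,0,0,0,3.5,-0.9,7.5],
    [91,0,0,0,3.2,-0.9,7.3],
    [91,0,0,0,0,0,0]
  ]
}}

```text
clock: 3.6
position: [0.3582, 0.1995, 0.4]
ee_rot: [1.366, 0.872, -0.753]
force: [0.2, 0.3, -1.0]
width: 0.991
```

Run:
```python
from h import *
d=grab("wrist");np.savez("pics/w1.npz",**d);cv2.imwrite("pics/w1.png",d["frame"][:,:,::-1])
print(pose().round(3).tolist(), arm.observe()["joints"].round(2))
print([(np.round(r["point"],3).tolist(),round(r["p"],2)) for r in pinpoint("wrist","dish_top")])
A=R.from_euler("ZY",[4.7,-30],degrees=True).as_matrix();o=np.array([.517,.215,.123])
q=(cloud(d)-o)@A*1000   # dish frame guess
b=masks(d["frame"])["blue"]&(abs(q[...,2]-45)<9)&(abs(q[...,0])<90)&(abs(q[...,1])<60)
z=np.median(q[b][:,2]);print("rim z",z,b.sum())
b&=abs(q[...,2]-z)<4
qq=q[b];print(rect(qq/1000),np.polyfit(qq[:,0],qq[:,2],1),np.polyfit(qq[:,1],qq[:,2],1))
print(np.percentile(qq[:,0],[1,99]),np.percentile(qq[:,1],[1,99]))
```

```text
[[0.493, 0.866, 0.079, 0.359], [0.041, 0.068, -0.997, 0.2], [-0.869, 0.495, -0.002, 0.4], [0.0, 0.0, 0.0, 1.0]] [-0.18  0.01 -0.59  2.22  0.62  0.59 -2.74]
[([0.516, 0.213, 0.122], 0.78), ([0.341, 0.314, 0.004], 0.76)]
rim z 40.57443854817731 2217
(array([-0.9,  0.3]), array([140.4,  61.9]), -0.1) [2.87549755e-03 4.04551463e+01] [-3.28601346e-03  4.04632336e+01]
[-70.19918402  69.21600768] [-30.50262915  30.86741749]
```

View pics/w1.png

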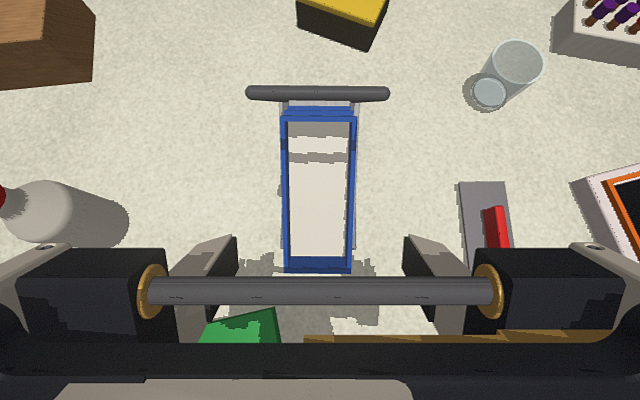

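The wrist view shows the top dish's rim from (283,115) to (353,270) with its white floor. The hoop bar at (317,93) is uphill, and the green tray at (240,325) is separate. The fit gives 140.4 x 61.9 mm with the lean confirmed, so the choice is right. Joint 7 is at its limit, though, so I'll use the half-turned grasp, which also puts the camera downhill.

Request:
{"fn": "arm_command", "kwargs": {
  "motion": [
    [91,0,0,0,-10.6,0,0],
    [91,0,0,0,-10.6,0,0],
    [91,0,0,0,-10.6,0,0],
    [91,0,0,0,-10.6,0,0],
    [91,0,0,0,-10.6,0,0]
  ]
}}

```text
clock: 4.32
position: [0.3595, 0.1994, 0.4]
ee_rot: [0.541, 1.036, -0.267]
force: [-0.8, 0.4, 0.8]
width: 0.991
```

Request:
{"fn": "arm_command", "kwargs": {
  "motion": [
    [91,0,0,0,-10.6,0,0],
    [91,0,0,0,-10.6,0,0],
    [91,0,0,0,-10.6,0,0],
    [91,0,0,0,-10.6,0,0],
    [91,0,0,0,-10.6,0,0]
  ]
}}

```text
clock: 4.95
position: [0.3595, 0.1994, 0.4]
ee_rot: [-0.296, 1.037, 0.221]
force: [-0.0, 0.8, 0.2]
width: 0.992
```

Request:
{"fn": "arm_command", "kwargs": {
  "motion": [
    [91,0,0,0,-10.6,0,0],
    [91,0,0,0,-10.6,0,0],
    [91,0,0,0,-10.6,0,0],
    [91,0,0,0,-10.6,0,0],
    [91,0,0,0,-10.6,0,0]
  ]
}}

```text
clock: 5.58
position: [0.3595, 0.1994, 0.4]
ee_rot: [-1.127, 0.877, 0.699]
force: [-0.2, -0.5, 0.1]
width: 0.989
```

Request:
{"fn": "arm_command", "kwargs": {
  "motion": [
    [91,0,0,0,-10.5,0,0],
    [91,0,0,0,-10.5,0,0],
    [91,0,0,0,0,0,0]
  ]
}}

```text
clock: 5.95
position: [0.3595, 0.1994, 0.4]
ee_rot: [-1.447, 0.768, 0.88]
force: [-0.3, 0.3, -0.9]
width: 0.991
```

```bash
cat >> h.py <<'E'
def dishfit(d,o,yaw,tilt,zr=45,col="blue",tol=9):
    A=R.from_euler("ZY",[yaw,-tilt],degrees=True).as_matrix()
    q=(cloud(d)-o)@A*1000
    b=masks(d["frame"])[col]&(abs(q[...,2]-zr)<tol)&(abs(q[...,0])<90)&(abs(q[...,1])<60)
    z=np.median(q[b][:,2]);b&=abs(q[...,2]-z)<4;qq=q[b]
    print("rim z",z.round(1),b.sum(),rect(qq/1000),"slopes",np.polyfit(qq[:,0],qq[:,2],1)[0].round(4),np.polyfit(qq[:,1],qq[:,2],1)[0].round(4),
      np.percentile(qq[:,0],[1,99]).round(1),np.percentile(qq[:,1],[1,99]).round(1));return A,q
E
python3 - <<'E'
from h import *
print(pose().round(3).tolist(), arm.observe()["joints"].round(2))
d=grab("wrist");cv2.imwrite("pics/w2.png",d["frame"][:,:,::-1])
print([(np.round(r["point"],3).tolist(),round(r["p"],2)) for r in pinpoint("wrist","dish_top")])
o=np.array([.517,.215,.123]);A,q=dishfit(d,o,4.7,30)
for k in (3,4,5):
  g=o+A@np.array([-.0009,.0003,-.002+.039])
print(target(tool(g,4.7,30,.0,-1)))
E
```

```text
[[0.493, -0.866, -0.077, 0.359], [0.041, -0.065, 0.997, 0.199], [-0.869, -0.495, 0.003, 0.4], [0.0, 0.0, 0.0, 1.0]] [-0.15  0.01 -0.63  2.22  0.62  0.59  0.4 ]
[([0.518, 0.214, 0.12], 0.56)]
rim z 40.7 2142 (array([-0.8,  0.3]), array([140.4,  61.8]), -0.1) slopes -0.002 0.0004 [-70.3  68.7] [-30.2  31. ]
([123.1, 1.6, 2.9], [-0.4, 0.02, -0.28])
```

Request:
{"fn": "arm_command", "kwargs": {
  "motion": [
    [91,30,1,2,-0.4,0,-0.3],
    [91,40,0,1,0,0,0],
    [91,30,0,0,0,0,0],
    [91,15,0,0,0,0,0],
    [91,9,0,0,0,0,0]
  ]
}}

```text
clock: 6.68
position: [0.4202, 0.2074, 0.291]
ee_rot: [-1.455, 0.761, 0.879]
force: [0.9, -0.3, -0.5]
width: 0.991
```

Run:
```python
from h import *
d=grab("wrist");f=cv2.resize(d["frame"][100:400,160:480],(640,600));cv2.imwrite("pics/w3.png",f[:,:,::-1])
o=np.array([.517,.215,.123]);A=R.from_euler("ZY",[4.7,-30],degrees=True).as_matrix()
print(target(tool(o+A@np.array([-.0009,.0003,.036]),4.7,30,0,-1)),arm.observe()["force"].round(1))
```

```text
([-1.4, 0.8, 0.0], [0.11, -0.03, -0.03]) [ 0.1 -0.1 -1.1]
```

View pics/w3.png

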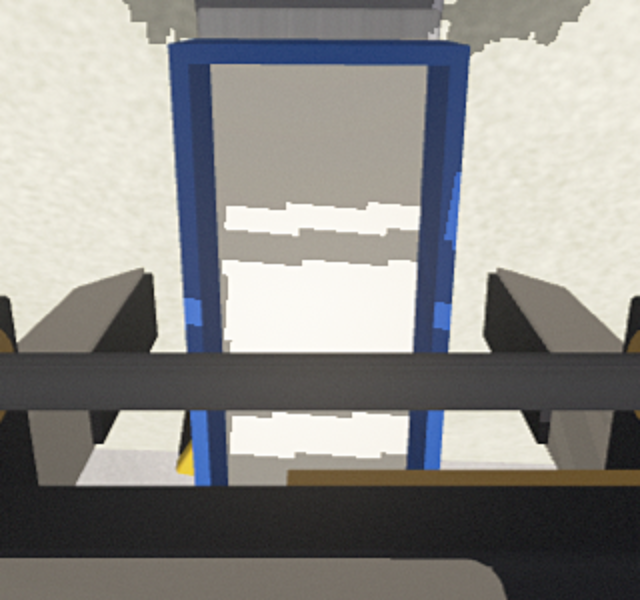

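In the crop the fingers at (120,340) and (520,340) straddle the dish walls at (195,300) and (440,300) evenly. I'll close gently and lift along the dish's axis.

Request:
{"fn": "arm_command", "kwargs": {
  "motion": [
    [91,-1,0,0,0,0,0],
    [50,0,0,0,0,0,0],
    [50,0,0,0,0,0,0],
    [50,0,0,0,0,0,0],
    [50,0,0,0,0,0,0]
  ],
  "newtons": 20
}}

```text
clock: 7.35
position: [0.4192, 0.2074, 0.2932]
ee_rot: [-1.461, 0.757, 0.881]
force: [-0.6, -1.2, 3.2]
width: 0.67
```

Request:
{"fn": "arm_command", "kwargs": {
  "motion": [
    [50,0,0,0,0,0,0],
    [50,-4,0,0,0,0,0],
    [50,-8,0,0,0,0,0],
    [50,-12,0,0,0,0,0],
    [50,-16,0,0,0,0,0]
  ]
}}

```text
clock: 7.98
position: [0.3988, 0.2057, 0.3276]
ee_rot: [-1.461, 0.758, 0.882]
force: [0.5, 0.4, -1.1]
width: 0.678
```

Request:
{"fn": "arm_command", "kwargs": {
  "motion": [
    [50,-20,0,0,0,0,0],
    [50,-25,0,0,0,0,0],
    [50,-25,0,0,0,0,0],
    [50,-15,0,0,0,0,0],
    [50,0,0,0,0,0,0]
  ]
}}

```text
clock: 8.6
position: [0.3564, 0.2024, 0.4019]
ee_rot: [-1.461, 0.756, 0.88]
force: [0.0, 0.4, -1.2]
width: 0.675
```

Run:
```python
from h import *
d=grab("scene");f=cv2.resize(d["frame"][90:280,290:500],(630,570));cv2.imwrite("pics/s2.png",f[:,:,::-1])
print(arm.observe()["joints"].round(2),arm.observe()["force"].round(1))
D=grab("wrist");P=pose();q=(cloud(D)-P[:3,3])@P[:3,:3]*1000 # tool frame
b=masks(D["frame"])["blue"]&(q[...,0]>135)&(q[...,0]<165)&(abs(q[...,2])<45)&(abs(q[...,1])<90);qq=q[b];x=np.median(qq[:,0]);qq=qq[abs(qq[:,0]-x)<5]
print("rim x",x,rect(qq[:,1:]/1000),np.polyfit(qq[:,1],qq[:,0],1),np.polyfit(qq[:,2],qq[:,0],1))
```

```text
[-0.13  0.01 -0.66  2.22  0.64  0.59  0.39] [-0.5 -0.7 -1.4]
rim x 155.14251671848453 (array([16.4,  1.4]), array([110. ,  62.9]), 0.8) [-2.95276841e-03  1.55327746e+02] [6.69883315e-03 1.55202344e+02]
```

View pics/s2.png

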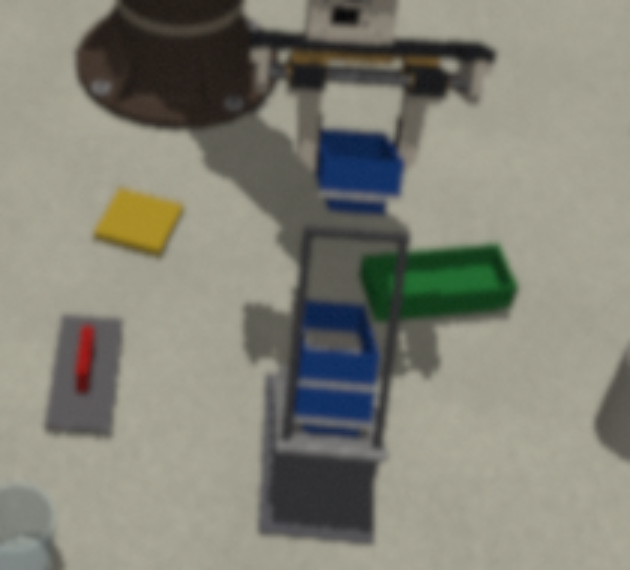

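The dish is held level with the jaws (62 mm, slope 0.003), and the two lower dishes stay in place at (335,375). Next I compute the carry.

Run:
```python
from h import *
for c in ("scene","top"):
    d=grab(c);p=cloud(d);n=np.hypot(p[...,0]-.523,p[...,1]+.204)<.13
    q=p[masks(d["frame"])["orange"]&n&(p[...,2]>.034)];print(c,rect(q),np.median(q[:,2]).round(4))
    q=p[n&(p[...,2]>.02)&(p[...,2]<.06)];print(rect(q))
    q=p[(np.hypot(p[...,0]-.522,p[...,1]+.203)<.02)];print("floor",np.median(q[:,2]).round(4))
print(target(tool([.523,-.204,.03+.041+.1],19.5,0,0,-1)))
```

```text
scene (array([ 524.4, -202.1]), array([152.6,  68.5]), 18.9) 0.0372
(array([ 524.4, -202.2]), array([175.1, 100.2]), 19.3)
floor 0.0302
top (array([ 522.8, -204. ]), array([141.5,  67. ]), 19.5) 0.0367
(array([ 523.5, -205.2]), array([169.8, 102.3]), 19.6)
floor 0.0287
([127.1, -76.1, -418.9], [-14.02, -4.0, 29.83])
```

Request:
{"fn": "arm_command", "kwargs": {
  "motion": [
    [50,6,-5,-25,0,0,0],
    [50,14,-9,-48,0,0,0],
    [50,16,-9,-52,0,0,0],
    [50,16,-9,-52,0,0,0],
    [50,16,-9,-52,0,0,0]
  ]
}}

```text
clock: 9.43
position: [0.4456, -0.018, 0.3633]
ee_rot: [-1.461, 0.758, 0.882]
force: [0.1, 1.7, -0.9]
width: 0.676
```

Request:
{"fn": "arm_command", "kwargs": {
  "motion": [
    [50,16,-9,-52,0,0,0],
    [50,16,-9,-52,0,0,0],
    [50,15,-9,-48,0,0,0],
    [50,12,-8,-38,0,0,0],
    [50,0,0,0,0,0,0]
  ]
}}

```text
clock: 10.05
position: [0.522, -0.2042, 0.3293]
ee_rot: [-1.456, 0.762, 0.879]
force: [0.4, -0.1, -1.5]
width: 0.673
```

Request:
{"fn": "arm_command", "kwargs": {
  "motion": [
    [50,0,0,0,-2.8,-0.8,6],
    [50,0,0,0,-2.8,-0.8,6],
    [50,0,0,0,-2.8,-0.8,6],
    [50,0,0,0,-2.8,-0.8,6],
    [50,0,0,0,-2.8,-0.8,5.8]
  ]
}}

```text
clock: 10.68
position: [0.5217, -0.1994, 0.3308]
ee_rot: [-1.455, 1.029, 1.46]
force: [-0.2, -0.0, -1.8]
width: 0.674
```

Run:
```python
from h import *
D=grab("wrist");P=pose();c=cloud(D);q=(c-P[:3,3])@P[:3,:3]*1000
cv2.imwrite("pics/w4.png",D["frame"][:,:,::-1])
b=masks(D["frame"])["blue"]&(q[...,0]>135)&(q[...,0]<165)&(abs(q[...,2])<45)&(abs(q[...,1])<90);qq=q[b];x=np.median(qq[:,0]);qq=qq[abs(qq[:,0]-x)<5]
print("rim x",x,rect(qq[:,1:]/1000),np.polyfit(qq[:,1],qq[:,0],1)[0],np.polyfit(qq[:,2],qq[:,0],1)[0])
o=masks(D["frame"])["orange"]&(c[...,2]>.034)&(c[...,2]<.05)&(np.hypot(c[...,0]-.523,c[...,1]+.204)<.12);w=c[o]
A=R.from_euler("Z",19.4,degrees=True).as_matrix();l=(w-[.5235,-.2035,.03])@A*1000
print("lip local",o.sum(),np.percentile(l[:,0],[1,99]).round(1),np.percentile(l[:,1],[1,99]).round(1),rect(w))
print(arm.observe()["joints"].round(2),arm.observe()["force"].round(1))
print(target(tool([.5235,-.2035,.03+.041+.05],19.4,0,0,-1)))
```

```text
rim x 155.59511550611393 (array([15.4,  0.6]), array([110.7,  63.2]), 0.2) -0.0025884209651730462 0.012275075132167027
lip local 476 [-72.9 -68.6] [-34.7  33.4] (array([ 457.1, -227.8]), array([68.8,  4.1]), -70.3)
[ 0.51  0.43 -0.33  1.8   0.17  0.94  2.03] [ 0.8 -0.4 -0.7]
([50.6, -0.2, -4.8], [0.44, 0.15, -0.45])
```

View pics/w4.png

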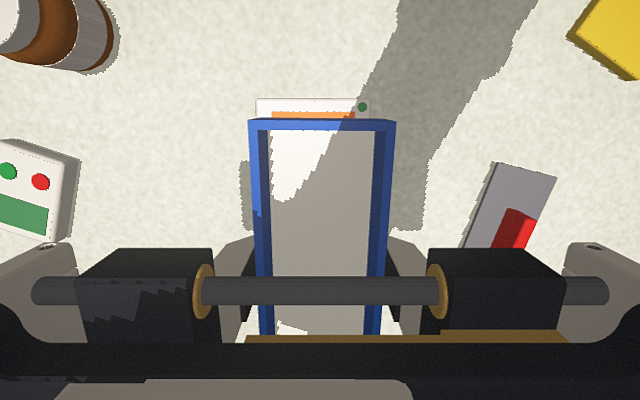

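The dish sits square in the jaws, and the orange lip shows beyond it at (310,115), where it was predicted within about 1 mm. I'll correct sideways and descend.

Request:
{"fn": "arm_command", "kwargs": {
  "motion": [
    [50,0,0,-5,0.4,0.1,-0.4],
    [50,25,0,0,0,0,0],
    [50,30,0,0,0,0,0],
    [50,25,0,0,0,0,0],
    [50,0,0,0,0,0,0]
  ]
}}

```text
clock: 11.35
position: [0.523, -0.2049, 0.2497]
ee_rot: [-1.451, 1.027, 1.445]
force: [-0.3, -0.2, -0.0]
width: 0.675
```

Run:
```python
from h import *
print(target(tool([.5235,-.2035,.03+.041],19.5,0,0,-1)),arm.observe()["force"].round(1))
```

```text
([19.7, -0.8, 1.1], [-0.48, 0.07, 0.41]) [-0.3 -0.2 -0. ]
```

Request:
{"fn": "arm_command", "kwargs": {
  "motion": [
    [50,7,-1,1,-0.5,0,0.4],
    [50,6,0,0,0,0,0],
    [50,4,0,0,0,0,0],
    [50,2,0,0,0,0,0],
    [50,0,0,0,0,0,0]
  ]
}}

```text
clock: 11.98
position: [0.5248, -0.2035, 0.2323]
ee_rot: [-1.458, 1.027, 1.455]
force: [0.4, 0.4, -1.4]
width: 0.676
```

Request:
{"fn": "arm_command", "kwargs": {
  "motion": [
    [50,1,0,0,0,0,0],
    [50,0,0,0,0,0,0]
  ]
}}

```text
clock: 12.22
position: [0.5248, -0.2035, 0.2314]
ee_rot: [-1.458, 1.027, 1.455]
force: [0.4, -0.1, -0.5]
width: 0.672
```

Request:
{"fn": "arm_command", "kwargs": {
  "motion": [
    [50,1,0,0,0,0,0],
    [50,0,0,0,0,0,0]
  ]
}}

```text
clock: 12.48
position: [0.5248, -0.2035, 0.2303]
ee_rot: [-1.458, 1.027, 1.455]
force: [-0.3, -0.2, 0.2]
width: 0.669
```

Request:
{"fn": "arm_command", "kwargs": {
  "motion": [
    [50,1,0,0,0,0,0],
    [50,0,0,0,0,0,0]
  ]
}}

```text
clock: 12.72
position: [0.5248, -0.2035, 0.2297]
ee_rot: [-1.458, 1.027, 1.455]
force: [-1.7, 0.9, 5.0]
width: 0.675
```

Contact (5 N up, at the predicted height). I'll release and rise straight up.

Request:
{"fn": "arm_command", "kwargs": {
  "motion": [
    [66,0,0,0,0,0,0],
    [75,0,0,0,0,0,0],
    [85,0,0,0,0,0,0],
    [91,0,0,0,0,0,0],
    [91,-5,0,0,0,0,0]
  ]
}}

```text
clock: 13.35
position: [0.5247, -0.2034, 0.2342]
ee_rot: [-1.457, 1.027, 1.456]
force: [0.2, -0.0, -0.4]
width: 0.986
```

Request:
{"fn": "arm_command", "kwargs": {
  "motion": [
    [91,-10,0,0,0,0,0],
    [91,-25,0,0,0,0,0],
    [91,-40,0,0,0,0,0],
    [91,-40,0,0,0,0,0],
    [91,0,0,0,0,0,0]
  ]
}}

```text
clock: 13.98
position: [0.5257, -0.2035, 0.3533]
ee_rot: [-1.463, 1.025, 1.449]
force: [-0.0, -0.4, -0.4]
width: 0.994
```

Run:
```python
from h import *
d=grab("wrist");cv2.imwrite("pics/w5.png",d["frame"][:,:,::-1])
s=np.array([.5235,-.2035,.0295])
dishfit(d,s,19.5,0)
t=grab("top");dishfit(t,s,19.5,0);dishfit(grab("scene"),s,19.5,0)
# lid from the top and scene camera, hold against the network
for c in ("top","scene"):
    t=grab(c);p=cloud(t);n=np.hypot(p[...,0]-.504,p[...,1]+.01)<.1
    q=p[n&(p[...,2]>.007)&(p[...,2]<.06)];r=p[n&masks(t["frame"])["red"]&(p[...,2]>.038)]
    print(c,rect(q),rect(r),np.median(r[:,2]).round(3))
print(target(tool([.5045,-.0095,.035],5.8,0,.14,-1)),target(tool([.5045,-.0095,.035],5.8,0,.14,1)),arm.observe()["joints"].round(2))
```

```text
rim z 44.5 2130 (array([ 0.9, -0.5]), array([140.7,  61.3]), -0.4) slopes -0.0028 0.0002 [-69.3  70.3] [-30.9  30.1]
rim z 39.8 10 (array([-42.4, -28. ]), array([50.6,  4. ]), -5.1) slopes -0.0726 0.9154 [-67.3 -17.6] [-28.3 -24. ]
rim z 42.3 96 (array([ 2.7, -0. ]), array([142.2,  58.7]), 1.3) slopes 0.0031 -0.0262 [-67.6  73.8] [-28.1  28.5]
top (array([504.6,  -9.8]), array([140. ,  61.9]), 5.7) (array([502.9,  -9. ]), array([55.7,  8.8]), 6.0) 0.043
scene (array([506.4,  -6.8]), array([143.4,  62.1]), 5.7) (array([507.8,  -6.9]), array([57. , 12.2]), 6.1) 0.045
([14.4, -46.5, 189.2], [13.81, 0.02, -0.01]) ([14.4, -46.5, 189.2], [-166.19, 0.01, 0.03]) [ 0.52  0.41 -0.33  1.78  0.16  0.98  2.04]
```

View pics/w5.png

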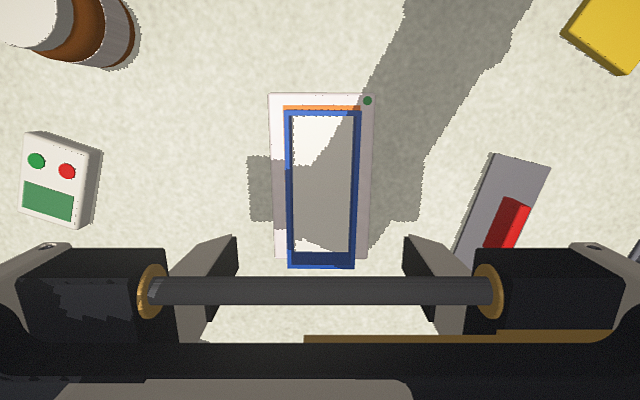

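The dish stands inside the lip at (323,190), level (slopes below 0.003) and within 1 mm of the seat centre. Now I move above the lid.

Request:
{"fn": "arm_command", "kwargs": {
  "motion": [
    [91,3,-11,45,3.4,0,0],
    [91,3,-12,48,3.5,0,0],
    [91,4,-12,48,3.5,0,0],
    [91,4,-12,48,3.4,0,0],
    [91,0,0,0,0,0,0]
  ]
}}

```text
clock: 14.85
position: [0.523, -0.0045, 0.3344]
ee_rot: [-1.287, 1.155, 1.289]
force: [-0.8, -0.2, -0.1]
width: 0.99
```

Run:
```python
from h import *
d=grab("wrist");p=cloud(d);n=np.hypot(p[...,0]-.504,p[...,1]+.01)<.1
q=p[n&(p[...,2]>.007)&(p[...,2]<.06)];r=p[n&masks(d["frame"])["red"]&(p[...,2]>.038)]
print(rect(q),rect(r),np.median(r[:,2]).round(4), [(np.round(e["point"],3).tolist(),round(e["p"],2)) for e in pinpoint("wrist","lid")])
c=rect(r)[0]/1000;c2=rect(q)[0]/1000
pl=q[q[:,2]<.025];print("plate",np.median(pl[:,2]).round(4))
print(target(tool([*c,.037],rect(r)[2],0,.0,-1)),target(tool([*c2,.037],rect(q)[2],0,.0,-1)))
```

```text
(array([505.9,  -9. ]), array([140.1,  62.1]), 5.9) (array([505.3,  -8.7]), array([59. , 10.8]), 5.9) 0.0441 [([0.508, -0.009, -0.001], 0.91)]
plate 0.0122
([138.5, 17.7, 2.1], [0.02, -0.03, -0.01]) ([138.5, 17.1, 1.7], [0.02, -0.03, -0.01])
```

Request:
{"fn": "arm_command", "kwargs": {
  "motion": [
    [91,30,17,2,0,0,0],
    [91,40,0,0,0,0,0],
    [91,35,0,0,0,0,0],
    [91,22,0,0,0,0,0],
    [91,11,0,0,0,0,0]
  ]
}}

```text
clock: 15.58
position: [0.506, -0.0105, 0.1958]
ee_rot: [-1.282, 1.162, 1.282]
force: [-0.1, -0.5, 0.0]
width: 0.991
```

Run:
```python
from h import *
print(target(tool([.5055,-.0088,.037],5.9,0,0,-1)),arm.observe()["force"].round(1))
```

```text
([-0.2, 0.3, 1.7], [-0.2, -0.05, -0.05]) [-0.1 -0.5  0. ]
```

Request:
{"fn": "arm_command", "kwargs": {
  "motion": [
    [50,0,0,0,0,0,0],
    [20,0,0,0,0,0,0],
    [4,0,0,0,0,0,0],
    [4,0,0,0,0,0,0],
    [4,0,0,0,0,0,0]
  ],
  "newtons": 25
}}

```text
clock: 16.2
position: [0.5065, -0.0089, 0.1975]
ee_rot: [-1.285, 1.158, 1.282]
force: [-0.3, 0.6, -0.2]
width: 0.497
```

Request:
{"fn": "arm_command", "kwargs": {
  "motion": [
    [4,0,0,0,0,0,0],
    [4,0,0,0,0,0,0],
    [4,0,0,0,0,0,0],
    [4,-3,0,0,0,0,0],
    [4,-6,0,0,0,0,0]
  ]
}}

```text
clock: 16.82
position: [0.5062, -0.0089, 0.2063]
ee_rot: [-1.284, 1.159, 1.283]
force: [0.1, -0.4, -1.6]
width: 0.127
```

Request:
{"fn": "arm_command", "kwargs": {
  "motion": [
    [4,-12,0,0,0,0,0],
    [4,-30,0,0,0,0,0],
    [4,-40,0,0,0,0,0],
    [4,-20,0,0,0,0,0],
    [4,0,0,0,0,0,0]
  ]
}}

```text
clock: 17.45
position: [0.5068, -0.0089, 0.3102]
ee_rot: [-1.286, 1.156, 1.279]
force: [0.8, -0.1, -2.2]
width: 0.132
```

Run:
```python
from h import *
D=grab("wrist");P=pose();q=(cloud(D)-P[:3,3])@P[:3,:3]*1000
cv2.imwrite("pics/w6.png",D["frame"][:,:,::-1])
b=(q[...,0]>160)&(q[...,0]<215)&(abs(q[...,2])<45)&(abs(q[...,1])<100)
f=D["frame"].astype(int);g=b&(q[...,0]>180)&(abs(q[...,2])<38);qq=q[g];x=np.median(qq[:,0]);qq=qq[abs(qq[:,0]-x)<6]
print("plate x",x,len(qq),rect(qq[:,1:]/1000),"slopes",np.polyfit(qq[:,1],qq[:,0],1)[0],np.polyfit(qq[:,2],qq[:,0],1)[0],np.percentile(qq[:,1],[1,99]),np.percentile(qq[:,2],[1,99]))
print(arm.observe()["force"].round(1),arm.observe()["width"])
s=np.array([.5235,-.2035,.0295]);A=R.from_euler("Z",19.5,degrees=True).as_matrix();g=s+A@[.0009,-.0005,0];print(g)
g[2]=.0295+.037+.037+.08
print(target(tool(g,19.3,0,0,-1)))
```

```text
plate x 184.4072161657192 13412 (array([3.6, 0.3]), array([132.4,  62.2]), -0.0) slopes 0.00227623589940269 0.0009406912339209008 [-59.37155679  69.32638157] [-29.96832906  30.56824821]
[ 0.3 -0.1 -1.3] 0.12896692583149655
[ 0.52451528 -0.20367089  0.0295    ]
([-33.5, 1.4, -195.6], [-13.5, -0.06, 0.18])
```

View pics/w6.png

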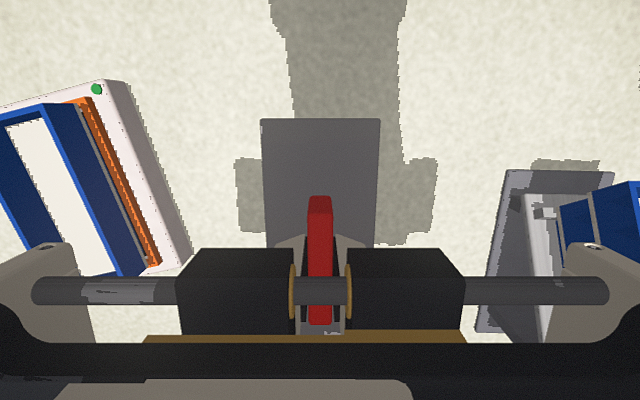

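The lid hangs level in the grip (plate at (320,170), slopes at most 0.002) and centred. I'm carrying it over the dish.

Request:
{"fn": "arm_command", "kwargs": {
  "motion": [
    [4,-20,0,-20,0,0,0],
    [4,-13,0,-50,0,0,0],
    [4,0,0,-55,0,0,0],
    [4,0,1,-46,0,0,0],
    [4,0,0,-25,0,0,0]
  ]
}}

```text
clock: 18.12
position: [0.5242, -0.207, 0.3397]
ee_rot: [-1.281, 1.162, 1.282]
force: [0.9, 0.4, -0.7]
width: 0.131
```

Request:
{"fn": "arm_command", "kwargs": {
  "motion": [
    [4,0,0,0,-6,0,0],
    [4,0,0,0,-7.5,0,0],
    [4,0,0,0,0,0,0]
  ]
}}

```text
clock: 18.5
position: [0.5246, -0.2041, 0.3399]
ee_rot: [-1.451, 1.031, 1.453]
force: [-0.1, -0.4, -1.3]
width: 0.13
```

Run:
```python
from h import *
s=np.array([.5235,-.2035,.0295])
d=grab("wrist");A,q=dishfit(d,s,19.5,0,tol=6)
g=np.array([.5245,-.2037,.2639-.159]);print(target(tool(g,19.2,0,0,-1)),pose()[:3,3].round(4),arm.observe()["force"].round(1))
```

```text
rim z 44.8 243 (array([-68.4,  -0.1]), array([60.4,  1.6]), 89.8) slopes 0.0115 0.0001 [-69.2 -67.6] [-29.8  29.8]
([76.3, 0.1, 0.3], [-0.05, 0.03, 0.0]) [ 0.5247 -0.204   0.3402] [ 1.   0.2 -0.4]
```

Request:
{"fn": "arm_command", "kwargs": {
  "motion": [
    [4,20,0,0,0,0,0],
    [4,25,0,0,0,0,0],
    [4,14,0,0,0,0,0],
    [4,4,0,0,0,0,0],
    [4,0,0,0,0,0,0]
  ]
}}

```text
clock: 19.18
position: [0.5254, -0.204, 0.2785]
ee_rot: [-1.454, 1.03, 1.451]
force: [-0.4, 0.3, -1.0]
width: 0.128
```

Run:
```python
from h import *
print(target(tool(np.array([.5245,-.2037,.2639-.159]),19.2,0,0,-1)),arm.observe()["force"].round(1))
```

```text
([14.6, 0.8, 0.5], [0.08, -0.05, 0.09]) [-0.4  0.3 -1. ]
```

Request:
{"fn": "arm_command", "kwargs": {
  "motion": [
    [4,4,1,0,0,0,0],
    [4,4,0,0,0,0,0],
    [4,3,0,0,0,0,0],
    [4,1,0,0,0,0,0],
    [4,0,0,0,0,0,0]
  ]
}}

```text
clock: 19.8
position: [0.5242, -0.2044, 0.2663]
ee_rot: [-1.454, 1.03, 1.452]
force: [-0.3, 0.1, -1.6]
width: 0.133
```

Request:
{"fn": "arm_command", "kwargs": {
  "motion": [
    [4,1,0,0,0,0,0],
    [4,0,0,0,0,0,0],
    [4,1,0,0,0,0,0],
    [4,0,0,0,0,0,0]
  ]
}}

```text
clock: 20.3
position: [0.5243, -0.2043, 0.2649]
ee_rot: [-1.454, 1.03, 1.451]
force: [-1.9, 0.1, 5.2]
width: 0.129
```

Contact at the seated height (5 N). I'll release and rise.

Request:
{"fn": "arm_command", "kwargs": {
  "motion": [
    [16,0,0,0,0,0,0],
    [25,0,0,0,0,0,0],
    [40,0,0,0,0,0,0],
    [40,0,0,0,0,0,0],
    [40,0,0,0,0,0,0]
  ]
}}

```text
clock: 20.92
position: [0.5242, -0.2044, 0.2643]
ee_rot: [-1.454, 1.03, 1.452]
force: [0.2, -0.0, -0.1]
width: 0.433
```

Request:
{"fn": "arm_command", "kwargs": {
  "motion": [
    [40,-5,0,0,0,0,0],
    [40,-15,0,0,0,0,0],
    [40,-40,0,0,0,0,0],
    [40,-50,0,0,0,0,0],
    [40,0,0,0,0,0,0]
  ]
}}

```text
clock: 21.55
position: [0.5253, -0.2043, 0.3795]
ee_rot: [-1.461, 1.027, 1.444]
force: [-0.2, -0.3, -0.5]
width: 0.434
```

Run:
```python
from h import *
d=grab("wrist");cv2.imwrite("pics/w7.png",d["frame"][:,:,::-1])
s=np.array([.5245,-.2037,.0295]);A=R.from_euler("Z",19.5,degrees=True).as_matrix();q=(cloud(d)-s)@A*1000
b=(abs(q[...,2]-50)<5)&(abs(q[...,0])<85)&(abs(q[...,1])<45);l=q[b];print("plate",len(l),np.median(l[:,2]),rect(l/1000),np.polyfit(l[:,0],l[:,2],1)[0],np.polyfit(l[:,1],l[:,2],1)[0])
b=masks(d["frame"])["red"]&(abs(q[...,2]-82)<6)&(abs(q[...,0])<85);l=q[b];print("bar",np.median(l[:,2]),rect(l/1000))
c=grab("scene");f=cv2.resize(c["frame"][150:260,210:420],(800,420));cv2.imwrite("pics/s3.png",f[:,:,::-1])
print(arm.observe()["force"].round(1))
```

```text
plate 8867 49.69352559216225 (array([-0.3, -0.6]), array([139.7,  62.6]), -0.2) 0.0005403550600989388 -0.0007875345607663017
bar 81.61297375617622 (array([-1.1, -0.4]), array([59.7, 11.4]), -0.4)
[ 0.5  0.6 -0.8]
```

View pics/s3.png

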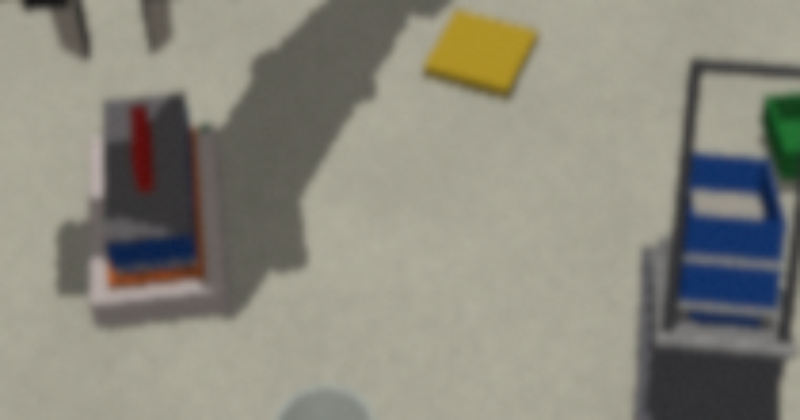

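The lid plate is at 49.7 mm (50 expected), level within 0.001 and within 1 mm of the dish centre. The picture shows the lid seated on the dish at (150,190) and two dishes still in the dispenser at (735,250). Handing in.

```bash
python3 -c "
from cell import arm
print(arm.sign_off())"
```

```text
the job is handed in; nothing more can be done
None
```

The top blue dish now stands in the station's seat with the grey lid seated on it. I handed the job in at about 21.6 s of the 64 s allowed, and it reported no verdict.

**What I did:**
- I gripped the dish along its tilted axis, using the half-turned grasp because joint 7 reached its limit the first way.
- I lifted it off along that axis, levelled it and set it down in the seat at light contact (about 5 N).
- I then picked the lid up by its bar, set it on the dish at light contact (about 5 N), and released it.

**Last checks:**
- **Dish:** it was within about 1 mm of the seat centre by the wrist camera, with rim slopes under 0.003. I measured this before the lid went on. It was confirmed in place just before lowering the lid, but not measured again afterwards.
- **Lid:** the plate top is 49.7 mm above the seat floor (50 mm expected), within 1 mm of the dish's centre and level within 0.001 rad.
- **Other dishes and bystanders:** the two lower dishes are still in the dispenser, judged by eye in the final picture. I did not measure the bystanders again, but the wrist force showed no contact with anything unplanned.
- **Gripper:** it is raised clear and touching nothing.

**Disagreements:**
- In the pile, the depth images put the dish about 4 mm lower than the text's geometry. I chose a grip height safe for both.
- The overhead and far cameras saw too little of the placed dish's rim to measure it well, so I relied on the wrist camera there.

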